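# Put the jumbo markers back on their cradles after the colouring class

## Robot

A 6-joint arm with a two-finger parallel gripper is mounted at the origin on the work surface. World frame = base frame: x ahead of the robot, y to its left, z up, the work surface at z = 0. Lengths are in mm, angles in rad, forces in N, time in s.
With the tool pointing down it reaches from about 400 to 925 mm from the base axis. Payload 12.5 kg.
Tool frame: the origin (TCP) lies on the centre line of the jaws, within the pads' length; the fingertips stand 17 mm ahead of it and the grasp point (between the pads) lies 2 mm behind it; z points along the fingers, y is the line along which they close (so a half turn about z gives the same grasp; the last joint's range is limited). The gripper opens to 95 mm and grips with 3 to 60 N. Pads are 20 mm wide; open, the fingers measure 119 mm over their backs; the gripper's body (75 mm by 180 mm) begins 59 mm behind the grasp point.
Start: joints at [-0.106, 0.491, 1.559, -0, 1.092, -0.106], TCP at [625.016, 0.021, 231.661] pointing down, gripper open.
Joint ranges: [-3.1, 3.1], [-0.84, 2.19], [0.05, 2.79], [-1.13, 4.28], [0.06, 2.93], [-2.69, 2.69]. Speed limits (rad/s): [2.22, 2.22, 2.79, 3.14, 3.14, 3.14].

## Interface

Orientations are given as [roll, pitch, yaw] about the fixed x, y, z axes, in that order (R = Rz(yaw) Ry(pitch) Rx(roll)).
In Python, from cell import env gives the robot as it stands.
- The arm moves only by the tool drive_tool, never from a script. Its argument "deltas" is text: rows parted by semicolons, each of 4 numbers parted by spaces: the shift along the world's x, y, z normalised to -1 to 1, where 1 is 100 mm, then the turn about the world's z normalised to -1 to 1, where 1 is 180 degrees. A call has 1 to 10 rows; each row shifts and turns the commanded pose from where the row before left it; what a row does not reach is not made up. A row lasts 1/12 s, in which the tool goes at most 41.7 mm and 7.16 degrees, less where a joint would pass 70% of its speed; a pose out of reach is approached as far as the arm can. A call with a number of a shift or a turn outside -1 to 1 is refused whole. A call with a gripper value outside its range is refused whole. "gripper" is the closure, from 0 (fully open) to 1 (shut), set as the call begins (left out, the last holds). The fingers move at their own pace and stop on an object; the grip force is fixed at half the most. Time passes only in rows, so rows that do not move let the fingers close. It gives the time, the measured TCP pose, the force, the opening and the grip force at its end, in the units of the state.
- env.state(): the state, without advancing time (a new reading comes with each control period).
- env.read_camera(name): name is "scene" or "side" or "wrist"; returns (picture, depth): 400x640x3 uint8, red, green, blue; 400x640 float32, mm along the optical axis (not along the pixel's ray), 0 where there is no reading.
- env.camera_params(name): a dict with "mtx" (3x3 intrinsics, pixels), "k1" (the pictures are not rectified: a ray, as slopes to the right and down, at radius r is drawn at 1 + k1 r^2 times it, then the intrinsics apply), "camera_from_world" (4x4, takes a point from world to camera coordinates); the wrist camera has in their place "mount" (4x4, takes a point from camera to tool coordinates, whose origin is the TCP and whose axes are the flange's). Camera axes: x right, y down, z forward; pixel columns grow to the right and rows downward; lengths in mm; the calibration is good to about 2 mm. A picture is of the moment at which its call begins: read the wrist's pose just before it. camera_params takes no time and is no camera call.
- env.job_done(): hands the job in; it is judged then, once.
The state is a dict: "t": time; "joints": joint angles; "qvel": joint speeds; "tau": joint torques, N m; "eef_pos": TCP position; "tcp_rot": TCP orientation; "ft_force": force on the tool from outside, world axes, zero at the start; "moment": the same for the moment, N m; "opening": opening from 0.0 (shut) to 1.0 (fully open); "grip_force": force on a finger pad.
Only numpy, scipy, OpenCV 4.12 (cv2) and the standard library are available. Lean on these libraries where they do the work, as an engineer would, in place of code of your own. Each camera call takes 0.05 s, during which the arm holds its last target. There are 200 camera calls.

## Task

Lay each of the four jumbo markers lengthwise on the cradle of its own colour, resting on both saddles about midway along, cap to either end; one of them has been left on a wrong cradle and must move too. Set them down, do not drop them, and leave the two slim pens where they lie.

Things in the scene. Friction and masses are not known exactly. Their poses are not given: they have to be found in the camera images.
- marker_red: jumbo marker, loose: a red square barrel with rounded edges and an ivory cap on its +x end; 120 mm long (own x), 20 mm wide (y) and 20 mm high (z). Origin: its centre, midway in length, width and height.
- marker_blue: jumbo marker, loose: a blue square barrel with rounded edges and an ivory cap on its +x end; 120 mm long (own x), 20 mm wide (y) and 20 mm high (z). Origin: its centre, midway in length, width and height (it lies on another colour's cradle at the start).
- marker_green: jumbo marker, loose: a green square barrel with rounded edges and an ivory cap on its +x end; 120 mm long (own x), 20 mm wide (y) and 20 mm high (z). Origin: its centre, midway in length, width and height.
- marker_yellow: jumbo marker, loose: a yellow square barrel with rounded edges and an ivory cap on its +x end; 120 mm long (own x), 20 mm wide (y) and 20 mm high (z). Origin: its centre, midway in length, width and height.
- cradle_red: red cradle, fixed: base plate 110 mm (own x) by 60 (y), 4 thick; two saddles, 14 long, at x = -42 and +42 mm, flat top 14 mm above the table, between 10 mm thick cheeks that rise to 26 mm, 40 mm apart. Open between the saddles for the fingers. A marker lies along x on both saddles, its ends 5 mm past the base. Origin: centre of the underside, on the table.
- cradle_blue: blue cradle, fixed: base plate 110 mm (own x) by 60 (y), 4 thick; two saddles, 14 long, at x = -42 and +42 mm, flat top 14 mm above the table, between 10 mm thick cheeks that rise to 26 mm, 40 mm apart. Open between the saddles for the fingers. A marker lies along x on both saddles, its ends 5 mm past the base. Origin: centre of the underside, on the table.
- cradle_green: green cradle, fixed: base plate 110 mm (own x) by 60 (y), 4 thick; two saddles, 14 long, at x = -42 and +42 mm, flat top 14 mm above the table, between 10 mm thick cheeks that rise to 26 mm, 40 mm apart. Open between the saddles for the fingers. A marker lies along x on both saddles, its ends 5 mm past the base. Origin: centre of the underside, on the table.
- cradle_yellow: yellow cradle, fixed: base plate 110 mm (own x) by 60 (y), 4 thick; two saddles, 14 long, at x = -42 and +42 mm, flat top 14 mm above the table, between 10 mm thick cheeks that rise to 26 mm, 40 mm apart. Open between the saddles for the fingers. A marker lies along x on both saddles, its ends 5 mm past the base. Origin: centre of the underside, on the table.
- slim_pen_red: slim pen, loose, not to be moved: red with an ivory cap on its +x end like the markers but only 10 mm wide (y) and 10 mm high (z); 120 mm long (x). Origin: its centre, midway in length, width and height.
- slim_pen_green: slim pen, loose, not to be moved: green with an ivory cap on its +x end like the markers but only 10 mm wide (y) and 10 mm high (z); 120 mm long (x). Origin: its centre, midway in length, width and height.
Things that resemble listed ones, but are neither listed nor needed, are in the scene too. There is more than one size of the marker_yellow; the one meant has the size given above.

How it is judged:
By the outcome, as a careful person would: the job done as asked, in the order asked, and still so for the second after the job is handed in, with the robot touching nothing.
It also fails if it takes over 93 s, if anything falls off the work surface, if the arm or the gripper's body presses on something with over 40 N, if the wrist force passes 120 N, or if a joint passes its speed limit or range.

## Working session

There is one attempt and no reset: what is moved stays moved. The work goes in short steps, Python scripts to look and compute and a tool call to move; the robot and the scene stay as the last step left them, time stands still between calls to the robot, and variables do not carry over. Pictures are saved under pics/ and viewed, at most 14 in all, crops included, and the job is handed in when it is done.

Besides the shell and the picture viewer there is one more tool, called after "Call:" by a JSON object that holds its "op" and its "data", one argument or row to a line. drive_tool: Moves the arm, as the interface text tells. Its arguments: {"type":"object","properties":{"deltas":{"type":"string"},"gripper":{"type":"number"}},"required":["deltas"]}

```bash
ls; mkdir -p pics; cat > h.py <<'E'
import numpy as np, cv2
from cell import env
def cloud(name):
    st=env.state(); p=env.camera_params(name)
    im,d=env.read_camera(name)
    K=np.array(p["mtx"]);k1=p["k1"]
    v,u=np.mgrid[0:400,0:640].astype(float)
    pts=np.stack([u,v],-1).reshape(-1,1,2)
    n=cv2.undistortPoints(pts,K,np.array([k1,0,0,0.])).reshape(400,640,2)
    P=np.concatenate([n*d[...,None],d[...,None]],-1)
    if "mount" in p:
        from scipy.spatial.transform import Rotation as R
        T=np.eye(4);T[:3,:3]=R.from_euler("xyz",st["tcp_rot"]).as_matrix();T[:3,3]=st["eef_pos"]
        T=T@np.array(p["mount"])
    else: T=np.linalg.inv(np.array(p["camera_from_world"]))
    W=P@T[:3,:3].T+T[:3,3]
    W[d<=0]=np.nan
    return im,W
def save(im,f): cv2.imwrite("pics/"+f,im[...,::-1])
E
python3 - <<'E'
from h import *
for n in("scene","side","wrist"):
    im,W=cloud(n); save(im,n+"0.png"); np.savez(n+"0.npz",im=im,W=W)
    print(n,np.nanmin(W,(0,1)),np.nanmax(W,(0,1)))
print(env.state())
E
```

```text
pics
scene [-1620.27302956  -641.99870187  -762.90759446] [1464.82655068 2388.19339519  515.94837114]
side [-1038.50096881 -2314.81520937  -776.71800526] [1979.03194503  608.56424835  540.58259124]
wrist [ 108.84296744 -719.09581688 -758.45887426] [1957.60939794  451.83557738  342.15047078]
{'t': 0.15, 'joints': array([-1.05617001e-01,  4.91451835e-01,  1.55930145e+00,  1.20323513e-05,
        1.09171458e+00, -1.05574644e-01]), 'qvel': array([-0.00174583, -0.00209662,  0.00030793,  0.00016992,  0.00068224,
        0.0011333 ]), 'tau': array([ 3.16444048e-04, -6.12899423e+01, -2.58276522e+01,  6.91918633e-02,
        4.73701756e-02, -5.07232733e-05]), 'eef_pos': array([6.24838804e+02, 3.19229477e-02, 2.31179641e+02]), 'tcp_rot': array([-3.14072344e+00, -1.02842070e-04,  1.57074837e+00]), 'ft_force': array([ 0.54933094, -0.18769806,  0.07104114]), 'moment': array([-0.03147394,  0.04221606, -0.02006956]), 'grip_force': 0.0, 'opening': 1.0030017436324186}
```

View pics/scene0.png

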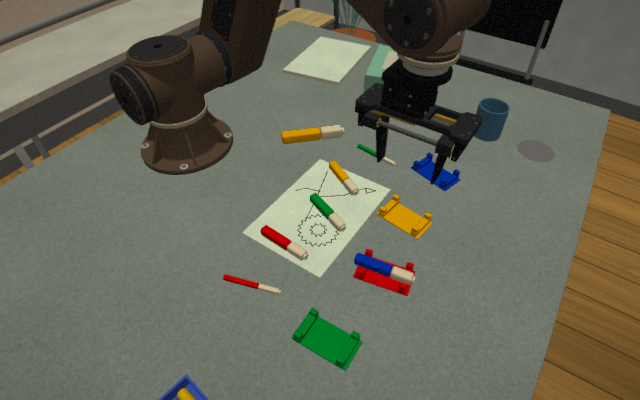

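View pics/side0.png

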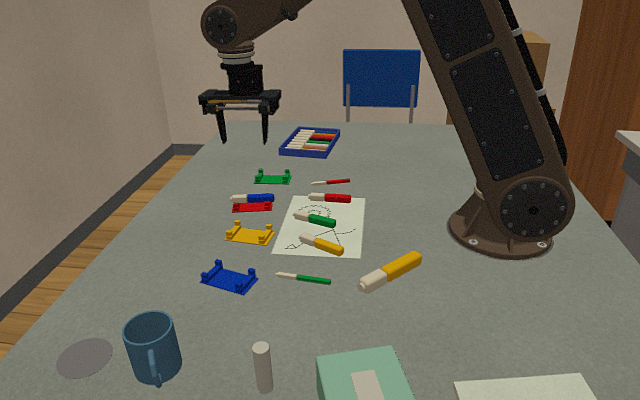

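The scene picture shows the paper at about (320,215) with the red (285,242), green (327,211) and yellow (343,177) markers. The blue marker is on the red cradle (385,270), the cradles run down the right side, and an oversized yellow marker lies at (312,134). The side view agrees.

```bash
cat > seg.py <<'E'
from h import *
H={"red":[(0,7),(173,180)],"blue":[(110,128)],"green":[(50,78)],"yellow":[(17,28)]}
def seg(im,W,zmin=-3,zmax=60,minn=40):
    hsv=cv2.cvtColor(np.ascontiguousarray(im),cv2.COLOR_RGB2HSV); h,s,v=cv2.split(hsv)
    z=W[...,2]; ok=(z>zmin)&(z<zmax)&(W[...,0]>300)
    out=[]
    iv=(h>8)&(h<28)&(s>30)&(s<110)&(v>130)&(z>4)&ok
    for c,rs in H.items():
        m=np.zeros(h.shape,bool)
        for a,b in rs: m|=(h>=a)&(h<=b)
        m&=(s>140)&(v>50)&ok
        out+=[(c,)+o for o in comps(m,W,minn)]
    out+=[("ivory",)+o for o in comps(iv,W,minn//3)]
    return out
def comps(m,W,minn):
    n,L,st,cen=cv2.connectedComponentsWithStats(m.astype(np.uint8))
    r=[]
    for i in range(1,n):
        if st[i,4]<minn: continue
        P=W[L==i]; zt=np.percentile(P[:,2],90)
        (cx,cy),(w,l),a=cv2.minAreaRect(P[:,:2].astype(np.float32))
        if w>l: a+=90; w,l=l,w
        a=(a+90)%180   # direction of long side
        r.append((cen[i].round().astype(int).tolist(),int(st[i,4]),np.round([cx,cy,l,w,a,zt],1).tolist()))
    return r
E
python3 - <<'E'
from seg import *
for n in("scene","side","wrist"):
    f=np.load(n+"0.npz"); print(n)
    for o in seg(f["im"],f["W"]): print(*o)
E
```

```text
scene
red [275, 237] 322 [414.3, -123.8, 72.6, 19.8, 175.6, 21.7]
red [368, 252] 43 [595.9, -50.0, 23.0, 13.8, 115.7, 27.3]
red [406, 267] 98 [666.1, -33.4, 50.9, 38.2, 161.7, 27.1]
red [382, 281] 675 [647.0, -88.9, 109.7, 30.3, 10.0, 24.2]
red [240, 281] 212 [423.1, -242.5, 72.9, 9.5, 18.1, 12.3]
blue [425, 166] 352 [589.9, 263.5, 63.0, 61.0, 162.4, 22.5]
blue [447, 179] 349 [636.4, 249.2, 62.1, 53.8, 75.2, 25.1]
blue [373, 264] 426 [620.9, -79.7, 73.2, 19.8, 7.2, 35.4]
blue [184, 390] 458 [494.3, -443.7, 75.7, 38.2, 35.7, 28.8]
green [367, 150] 88 [427.7, 242.0, 58.9, 11.8, 172.8, 12.2]
green [321, 205] 245 [442.2, 5.0, 73.4, 19.4, 158.5, 21.8]
green [327, 340] 2144 [625.1, -246.5, 110.1, 60.8, 2.9, 20.2]
yellow [338, 171] 214 [405.8, 127.8, 93.8, 31.2, 138.4, 21.8]
yellow [405, 218] 1131 [609.8, 92.5, 115.8, 82.9, 172.9, 21.7]
yellow [185, 395] 142 [497.4, -453.4, 32.2, 16.1, 174.9, 23.9]
ivory [334, 129] 120 [313.3, 250.5, 59.4, 27.5, 44.6, 31.5]
ivory [389, 160] 40 [496.3, 233.5, 37.5, 11.1, 171.9, 12.5]
ivory [351, 185] 108 [466.9, 94.0, 45.5, 18.0, 153.5, 21.9]
ivory [337, 220
[... 1947 characters left out ...]
13.7, -121.6, 71.6, 19.8, 175.9, 21.7]
blue [320, 235] 773 [619.9, -77.4, 72.7, 19.3, 8.4, 35.7]
green [186, 173] 808 [442.6, 6.8, 70.8, 18.1, 159.1, 22.1]
green [322, 324] 1760 [623.8, -244.8, 107.7, 60.2, 2.2, 17.0]
yellow [147, 78] 1059 [412.8, 123.5, 72.3, 19.2, 152.0, 22.3]
yellow [312, 115] 4025 [610.3, 81.9, 109.4, 59.6, 172.2, 17.0]
ivory [193, 103] 516 [462.8, 95.6, 50.3, 19.9, 152.1, 22.3]
ivory [162, 96] 14 [428.1, 103.6, 16.7, 1.2, 154.0, 20.9]
ivory [229, 190] 357 [498.0, -15.4, 44.2, 19.2, 157.8, 22.0]
ivory [362, 231] 364 [679.8, -72.1, 45.1, 25.2, 8.2, 35.7]
ivory [209, 260] 72 [454.4, -121.6, 24.6, 10.1, 45.1, 21.7]
ivory [234, 314] 119 [481.9, -223.9, 39.6, 8.8, 17.4, 12.3]
```

View pics/wrist0.png

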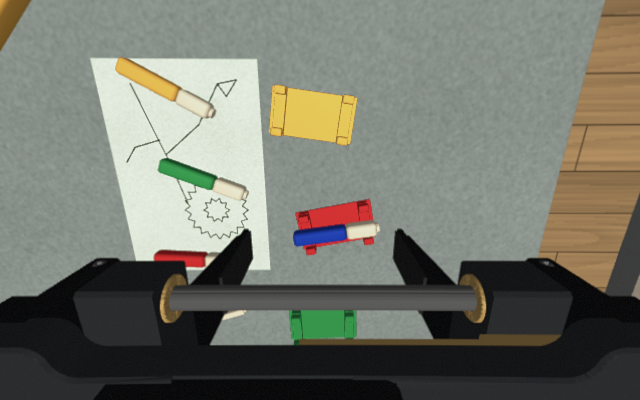

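Call:
{"op": "drive_tool", "data": {
  "deltas": "0.02 -0.074 0 -0.038;0.02 -0.074 0 -0.038;0.02 -0.074 0 -0.038;0.02 -0.074 0 -0.038;0.02 -0.074 0 -0.038;0.02 -0.074 0 -0.038;0.02 -0.074 0 -0.038;0.02 -0.074 0 -0.038;0.02 -0.074 0 -0.038;0 -0.074 0 -0.038",
  "gripper": 0
}}

```text
t: 0.98
eef_pos: [643.2, -74.3, 231.3]
tcp_rot: [-3.141, 0.0, 0.371]
ft_force: [0.3, 0.0, 0.1]
opening: 1.0
grip_force: 0.0
```

Call:
{"op": "drive_tool", "data": {
  "deltas": "0 0 -0.2 -0.038;0 0 -0.2 -0.037;0 0 -0.2 0;0 0 -0.2 0;0 0 -0.2 0;0 0 0 0;0 0 0 0"
}}

```text
t: 1.57
eef_pos: [642.7, -73.9, 131.0]
tcp_rot: [-3.141, 0.002, 0.141]
ft_force: [-0.0, -0.8, 0.9]
opening: 0.997
grip_force: 0.0
```

```bash
python3 - <<'E'
from seg import *
im,W=cloud("wrist"); save(im,"w1.png")
for o in seg(im,W): print(*o)
f=np.load("wrist0.npz"); im,W=f["im"],f["W"]
h,s,v=cv2.split(cv2.cvtColor(im,cv2.COLOR_RGB2HSV))
m=((h<7)|(h>173))&(s>140)&(W[...,0]>540)&(W[...,2]>-3)&(W[...,2]<30)
print(cv2.minAreaRect(W[m][:,:2].astype(np.float32)))
f=np.load("side0.npz"); im,W=f["im"],f["W"]
h,s,v=cv2.split(cv2.cvtColor(im,cv2.COLOR_RGB2HSV))
m=(h>110)&(h<128)&(s>140)&(W[...,0]>500)&(W[...,1]>150)&(W[...,2]>-3)&(W[...,2]<9)
print(cv2.minAreaRect(W[m][:,:2].astype(np.float32)))
E
```

```text
red [303, 191] 2232 [640.5, -52.1, 109.8, 27.8, 6.1, 26.1]
red [343, 194] 1543 [647.5, -92.9, 109.0, 17.3, 10.3, 26.8]
blue [14, 185] 2971 [604.4, 239.8, 111.3, 32.7, 168.4, 22.0]
blue [325, 225] 1339 [620.8, -78.4, 72.7, 18.7, 8.7, 35.9]
blue [635, 290] 146 [585.6, -443.1, 24.7, 4.3, 175.2, 10.5]
green [480, 224] 4640 [628.1, -245.9, 102.0, 60.7, 2.5, 21.7]
green [240, 336] 282 [459.4, -0.6, 33.8, 17.5, 158.7, 22.2]
yellow [171, 202] 6055 [611.2, 80.9, 108.8, 60.6, 172.4, 23.0]
ivory [324, 162] 412 [680.3, -69.8, 44.1, 19.2, 7.4, 35.0]
ivory [37, 281] 166 [497.3, 232.3, 33.7, 9.9, 170.2, 11.7]
ivory [252, 318] 157 [493.1, -14.0, 32.7, 19.5, 156.8, 22.0]
ivory [348, 329] 246 [485.9, -126.4, 21.3, 18.5, 178.5, 21.1]
ivory [425, 332] 76 [492.7, -220.6, 18.0, 9.9, 16.4, 11.7]
((643.0037841796875, -71.22028350830078), (109.49507141113281, 60.11017608642578), 11.052000999450684)
((605.4671020507812, 247.85397338867188), (86.32068634033203, 108.31560516357422), 74.44303131103516)
```

View pics/w1.png

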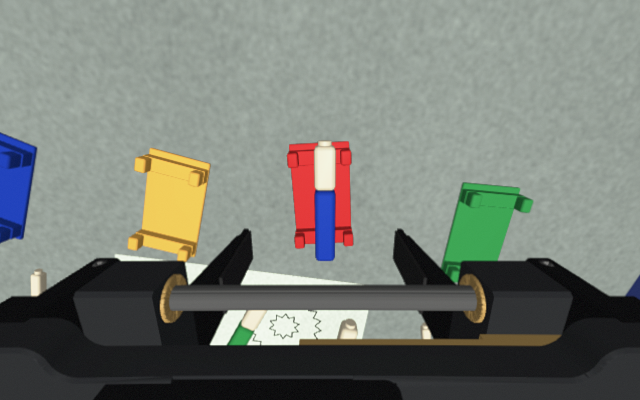

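The wrist view shows the blue marker centred between the fingers at about (325,200), lying on the red cradle. I'll descend and grip it.

Call:
{"op": "drive_tool", "data": {
  "deltas": "0.02 -0.005 -0.2 0.002;0 0 -0.2 0;0 0 -0.2 0;0 0 -0.2 0;0 0 -0.13 0;0 0 -0.1 0;0 0 0 0;0 0 0 0"
}}

```text
t: 2.28
eef_pos: [645.4, -74.5, 29.3]
tcp_rot: [3.141, -0.001, 0.148]
ft_force: [0.3, -0.1, 0.5]
opening: 1.001
grip_force: 0.0
```

Call:
{"op": "drive_tool", "data": {
  "deltas": "0 0 0 0;0 0 0 0;0 0 0 0;0 0 0 0;0 0 0 0;0 0 0 0;0 0 0 0;0 0 0 0",
  "gripper": 1
}}

```text
t: 2.95
eef_pos: [645.0, -74.5, 28.6]
tcp_rot: [3.142, 0.0, 0.148]
ft_force: [-0.2, 0.1, -0.0]
opening: 0.499
grip_force: 0.0
```

Call:
{"op": "drive_tool", "data": {
  "deltas": "0 0 0 0;0 0 0 0;0 0 0 0;0 0 0 0;0 0 0 0;0 0 0 0;0 0 0 0;0 0 0 0"
}}

```text
t: 3.62
eef_pos: [645.0, -74.5, 28.6]
tcp_rot: [3.141, 0.0, 0.148]
ft_force: [-0.9, -0.1, -0.3]
opening: 0.204
grip_force: 30.0
```

Call:
{"op": "drive_tool", "data": {
  "deltas": "0 0 0.1 0;0 0 0.2 0;0 0 0.2 0;0 0 0.2 0;0 0 0.2 0;0 0 0.1 0;0 0 0 0;0 0 0 0"
}}

```text
t: 4.28
eef_pos: [644.9, -74.4, 128.8]
tcp_rot: [3.141, -0.0, 0.148]
ft_force: [-0.6, 0.2, -1.0]
opening: 0.212
grip_force: 30.0
```

Call:
{"op": "drive_tool", "data": {
  "deltas": "0 0.2 0.05 0;0 0.34 0.05 -0.02;-0.05 0.34 0 -0.02;-0.06 0.34 0 -0.02;-0.06 0.34 0 -0.02;-0.06 0.34 0 -0.02;-0.06 0.34 0 -0.015;-0.05 0.34 0 -0.01;-0.05 0.34 0 0;0 0.32 0 0"
}}

```text
t: 5.12
eef_pos: [604.5, 251.2, 137.0]
tcp_rot: [3.14, 0.003, -0.245]
ft_force: [-0.1, 0.7, 0.2]
opening: 0.204
grip_force: 30.0
```

Call:
{"op": "drive_tool", "data": {
  "deltas": "0 0 0 0;0 0 0 0;0 0 0 0"
}}

```text
t: 5.37
eef_pos: [605.5, 249.2, 137.4]
tcp_rot: [3.14, 0.002, -0.245]
ft_force: [0.1, -0.2, -0.7]
opening: 0.214
grip_force: 30.0
```

```bash
python3 - <<'E'
from seg import *
im,W=cloud("wrist"); save(im,"w2.png"); np.savez("w2.npz",im=im,W=W)
for o in seg(im,W,-3,32): print(*o)
h,s,v=cv2.split(cv2.cvtColor(im,cv2.COLOR_RGB2HSV))
m=(h>110)&(h<128)&(s>140)&(W[...,1]>170)&(W[...,2]>-3)&(W[...,2]<32)
print(cv2.minAreaRect(W[m][:,:2].astype(np.float32)))
E
```

```text
red [624, 77] 3528 [639.1, -53.6, 112.2, 31.3, 8.3, 20.1]
blue [305, 178] 2800 [609.2, 258.3, 108.5, 59.4, 163.6, 26.4]
green [573, 262] 507 [463.9, -1.2, 26.0, 19.3, 160.5, 21.7]
yellow [483, 148] 6827 [609.1, 73.8, 109.5, 79.0, 172.5, 23.6]
yellow [460, 327] 808 [409.0, 126.7, 58.7, 18.9, 150.5, 22.0]
ivory [590, 234] 816 [498.1, -15.2, 45.1, 19.7, 159.4, 22.0]
ivory [488, 274] 358 [472.9, 90.9, 28.3, 19.0, 151.0, 21.9]
((609.2257080078125, 258.2950744628906), (59.40224075317383, 108.49678039550781), 73.59601593017578)
```

View pics/w2.png

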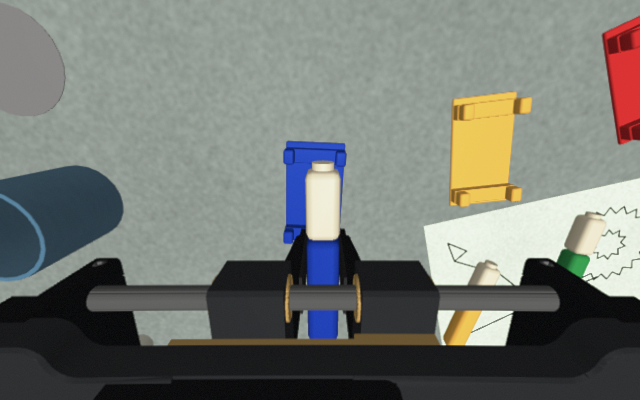

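The view shows the blue cradle at about (315,190) below the held blue marker. The fit puts its centre at (609,258) mm and -16.4°.

Call:
{"op": "drive_tool", "data": {
  "deltas": "0.02 0.05 -0.1 -0.007;0.017 0.04 -0.2 -0.006;0 0 -0.2 0;0 0 -0.2 0;0 0 -0.15 0;0 0 -0.1 0;0 0 -0.06 0;0 0 -0.03 0;0 0 -0.03 0;0 0 0 0"
}}

```text
t: 6.25
eef_pos: [609.9, 258.3, 31.8]
tcp_rot: [-3.142, -0.0, -0.286]
ft_force: [-0.4, -0.4, -0.5]
opening: 0.21
grip_force: 30.0
```

Call:
{"op": "drive_tool", "data": {
  "deltas": "0 0 -0.01 0;0 0 0 0;0 0 0 0"
}}

```text
t: 6.5
eef_pos: [609.9, 258.6, 31.1]
tcp_rot: [-3.141, -0.001, -0.286]
ft_force: [0.3, 0.2, -0.4]
opening: 0.207
grip_force: 30.0
```

Call:
{"op": "drive_tool", "data": {
  "deltas": "0 0 -0.01 0;0 0 0 0;0 0 -0.01 0;0 0 0 0;0 0 0 0"
}}

```text
t: 6.92
eef_pos: [609.7, 258.5, 28.7]
tcp_rot: [3.141, 0.0, -0.286]
ft_force: [0.6, 1.2, 0.5]
opening: 0.209
grip_force: 30.0
```

Call:
{"op": "drive_tool", "data": {
  "deltas": "0 0 0 0;0 0 0 0;0 0 0 0;0 0 0 0;0 0 0 0;0 0 0 0;0 0 0 0",
  "gripper": 0.3
}}

```text
t: 7.5
eef_pos: [609.7, 258.5, 28.7]
tcp_rot: [3.142, -0.0, -0.286]
ft_force: [-0.3, -0.3, -0.1]
opening: 0.643
grip_force: 0.0
```

Call:
{"op": "drive_tool", "data": {
  "deltas": "0 0 0.1 0;0 0 0.2 0;0 0 0.25 0;0 0 0.25 0;0 0 0.2 0;-0.2 -0.15 0 0;-0.3 -0.25 0 -0.01;-0.3 -0.25 0 -0.02;-0.3 -0.25 0 -0.02;-0.3 -0.25 0 -0.014"
}}

```text
t: 8.33
eef_pos: [468.1, 142.7, 129.4]
tcp_rot: [-3.141, -0.001, -0.49]
ft_force: [0.4, -0.9, 0.1]
opening: 0.699
grip_force: 0.0
```

Call:
{"op": "drive_tool", "data": {
  "deltas": "-0.2 -0.2 0 0;-0.16 -0.11 0 0;0 0 0 0;0 0 0 0"
}}

```text
t: 8.67
eef_pos: [433.9, 112.3, 129.6]
tcp_rot: [-3.141, -0.001, -0.488]
ft_force: [0.2, 0.5, -0.6]
opening: 0.702
grip_force: 0.0
```

```bash
python3 - <<'E'
from seg import *
print(env.state()["eef_pos"],env.state()["tcp_rot"])
im,W=cloud("wrist")
for o in seg(im,W,-3,40): print(*o)
im,W=cloud("side"); save(im[150:350,150:450].repeat(2,0).repeat(2,1),"s1.png")
E
```

```text
[433.91084024 112.25192193 129.57800978] [-3.14087467e+00 -1.14467579e-03 -4.87965208e-01]
red [561, 102] 2721 [413.6, -121.6, 72.6, 20.2, 176.3, 21.7]
blue [103, 117] 7255 [607.6, 265.7, 115.7, 75.8, 163.5, 35.2]
blue [32, 64] 284 [660.0, 280.6, 35.8, 13.6, 66.9, 27.9]
green [418, 141] 1710 [442.2, 6.3, 71.8, 19.3, 158.8, 22.0]
green [217, 246] 484 [432.7, 240.6, 70.0, 14.3, 166.2, 12.0]
yellow [267, 37] 5310 [591.0, 85.5, 70.9, 61.5, 171.9, 16.5]
yellow [324, 222] 1194 [412.3, 122.6, 71.5, 18.1, 151.6, 22.0]
ivory [554, 34] 1410 [472.4, -125.5, 44.7, 20.0, 176.6, 21.8]
ivory [54, 65] 1441 [642.1, 250.1, 44.7, 29.4, 3.2, 35.8]
ivory [419, 75] 763 [497.4, -15.3, 44.9, 18.8, 158.5, 21.9]
ivory [324, 168] 621 [463.0, 95.4, 48.4, 19.1, 152.9, 21.7]
ivory [194, 205] 374 [490.6, 233.0, 44.9, 10.2, 171.7, 12.0]
ivory [314, 202] 18 [436.9, 120.7, 18.1, 0.1, 151.6, 17.1]
ivory [333, 234] 19 [396.5, 120.1, 21.1, 0.1, 152.8, 18.3]
ivory [257, 336] 202 [325.8, 250.9, 41.0, 14.3, 72.7, 28.7]
```

View pics/s1.png

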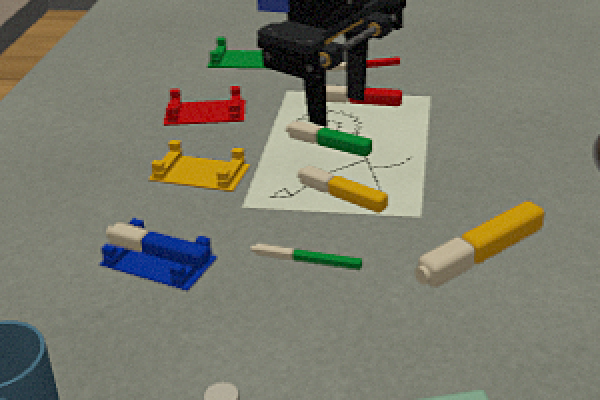

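The crop shows the blue marker seated in the blue cradle at about (155,245). The gripper is over the yellow marker at (345,188), so I'll pick that next.

Call:
{"op": "drive_tool", "data": {
  "deltas": "0 -0.01 -0.2 0;0 0 -0.25 0;0 0 -0.25 0;0 0 -0.2 0;0 0 -0.1 0;0 0 -0.06 0;0 0 -0.03 0;0 0 0 0;0 0 0 0"
}}

```text
t: 9.52
eef_pos: [434.2, 111.7, 20.0]
tcp_rot: [-3.141, -0.001, -0.487]
ft_force: [0.2, -0.1, 0.1]
opening: 0.703
grip_force: 0.0
```

Call:
{"op": "drive_tool", "data": {
  "deltas": "0 0 0 0;0 0 0 0;0 0 0 0;0 0 0 0;0 0 0 0;0 0 0 0;0 0 0 0;0 0 0 0;0 0 0 0;0 0 0 0",
  "gripper": 1
}}

```text
t: 10.35
eef_pos: [433.7, 111.5, 19.6]
tcp_rot: [3.141, 0.0, -0.487]
ft_force: [-0.6, -1.0, 0.4]
opening: 0.205
grip_force: 30.0
```

Call:
{"op": "drive_tool", "data": {
  "deltas": "0 0 0.1 0;0 0 0.2 0;0 0 0.25 0;0.1 0 0.15 0;0.3 -0.05 0 0.02;0.3 -0.05 0 0.02;0.3 -0.05 0 0.03;0.3 -0.05 0 0.03;0.3 -0.05 0 0.012;0.17 -0.05 0 0"
}}

```text
t: 11.18
eef_pos: [613.4, 81.1, 89.5]
tcp_rot: [-3.141, -0.001, -0.133]
ft_force: [-0.6, -0.2, -0.5]
opening: 0.21
grip_force: 30.0
```

Call:
{"op": "drive_tool", "data": {
  "deltas": "0 0 -0.1 0;0 0 -0.2 0;0 0 -0.15 0;0 0 -0.05 0;0 0 0 0;0 0 0 0"
}}

```text
t: 11.68
eef_pos: [610.4, 81.7, 39.8]
tcp_rot: [3.141, 0.001, -0.135]
ft_force: [-0.2, -0.1, -0.9]
opening: 0.207
grip_force: 30.0
```

Call:
{"op": "drive_tool", "data": {
  "deltas": "0 0 -0.03 0;0 0 -0.015 0;0 0 -0.01 0;0 0 -0.007 0;0 0 0 0;0 0 0 0;0 0 0 0"
}}

```text
t: 12.27
eef_pos: [610.8, 81.5, 33.7]
tcp_rot: [3.142, -0.0, -0.135]
ft_force: [-0.1, 0.2, 1.8]
opening: 0.208
grip_force: 30.0
```

Call:
{"op": "drive_tool", "data": {
  "deltas": "0 0 0 0;0 0 0 0;0 0 0 0;0 0 0 0;0 0 0 0;0 0 0 0;0 0 0 0",
  "gripper": 0.3
}}

```text
t: 12.85
eef_pos: [610.7, 81.5, 33.4]
tcp_rot: [3.142, 0.0, -0.135]
ft_force: [0.4, 0.5, -0.5]
opening: 0.64
grip_force: 0.0
```

Call:
{"op": "drive_tool", "data": {
  "deltas": "0 0 0.1 0;0 0 0.2 0;0 0 0.25 0;-0.06 -0.04 0.15 0;-0.3 -0.16 0 -0.02;-0.3 -0.16 0 -0.02;-0.3 -0.16 0 -0.02;-0.3 -0.16 0 -0.015;-0.2 -0.16 0 0;0 0 0 0"
}}

```text
t: 13.68
eef_pos: [461.2, -3.9, 104.2]
tcp_rot: [3.141, 0.002, -0.372]
ft_force: [1.4, 0.3, -0.5]
opening: 0.7
grip_force: 0.0
```

Call:
{"op": "drive_tool", "data": {
  "deltas": "0 0 -0.2 0;0 0 -0.25 0;0 0 -0.2 0;0 0 -0.1 0;0 0 -0.06 0;0 0 -0.03 0;0 0 0 0;0 0 0 0"
}}

```text
t: 14.35
eef_pos: [465.1, -2.4, 20.0]
tcp_rot: [-3.141, -0.001, -0.371]
ft_force: [-0.6, 0.3, -0.3]
opening: 0.697
grip_force: 0.0
```

Call:
{"op": "drive_tool", "data": {
  "deltas": "0 0 0 0;0 0 0 0;0 0 0 0;0 0 0 0;0 0 0 0;0 0 0 0;0 0 0 0;0 0 0 0;0 0 0 0;0 0 0 0",
  "gripper": 1
}}

```text
t: 15.18
eef_pos: [464.7, -2.5, 19.5]
tcp_rot: [3.141, 0.0, -0.371]
ft_force: [-0.2, 0.4, 0.2]
opening: 0.211
grip_force: 30.0
```

Call:
{"op": "drive_tool", "data": {
  "deltas": "0 0 0.1 0;0 0 0.2 0;0 0 0.25 0;0 -0.13 0.15 0;0.2 -0.3 0 0.02;0.2 -0.3 0 0.022;0.2 -0.3 0 0.03;0.2 -0.3 0 0.03;0.2 -0.3 0 0.03;0.2 -0.3 0 0"
}}

```text
t: 16.02
eef_pos: [585.3, -197.1, 90.3]
tcp_rot: [3.141, -0.0, 0.05]
ft_force: [-0.1, 0.2, -0.2]
opening: 0.21
grip_force: 30.0
```

Call:
{"op": "drive_tool", "data": {
  "deltas": "0.2 -0.3 0 0;0.2 -0.2 0 0;0 0 0 0;0 0 0 0"
}}

```text
t: 16.35
eef_pos: [624.7, -246.3, 89.5]
tcp_rot: [-3.141, 0.0, 0.043]
ft_force: [-0.5, 1.0, -0.6]
opening: 0.209
grip_force: 30.0
```

Call:
{"op": "drive_tool", "data": {
  "deltas": "0 0 -0.1 0;0 0 -0.2 0;0 0 -0.15 0;0 0 -0.05 0;0 0 -0.03 0;0 0 -0.015 0;0 0 -0.01 0;0 0 -0.005 0;0 0 0 0;0 0 0 0"
}}

```text
t: 17.18
eef_pos: [624.9, -245.5, 34.0]
tcp_rot: [3.141, -0.001, 0.044]
ft_force: [1.6, -0.7, -0.9]
opening: 0.209
grip_force: 30.0
```

Call:
{"op": "drive_tool", "data": {
  "deltas": "0 0 -0.005 0;0 0 0 0;0 0 0 0"
}}

```text
t: 17.43
eef_pos: [624.9, -245.6, 33.5]
tcp_rot: [3.141, -0.001, 0.044]
ft_force: [-1.8, -0.1, 5.1]
opening: 0.206
grip_force: 30.0
```

Call:
{"op": "drive_tool", "data": {
  "deltas": "0 0 0 0;0 0 0 0;0 0 0 0;0 0 0 0;0 0 0 0;0 0 0 0;0 0 0 0",
  "gripper": 0.3
}}

```text
t: 18.02
eef_pos: [624.7, -245.4, 32.9]
tcp_rot: [3.142, 0.0, 0.044]
ft_force: [1.1, -0.0, -0.6]
opening: 0.641
grip_force: 0.0
```

Call:
{"op": "drive_tool", "data": {
  "deltas": "0 0 0.1 0;0 0 0.2 0;0 0 0.25 0;-0.07 0.02 0.15 0;-0.3 0.2 0 -0.01;-0.3 0.2 0 -0.01;-0.3 0.2 0 -0.016;-0.3 0.2 0 0;-0.3 0.2 0 0;-0.3 0.2 0 0"
}}

```text
t: 18.85
eef_pos: [436.3, -122.7, 103.8]
tcp_rot: [3.141, -0.001, -0.069]
ft_force: [0.8, 0.3, 0.8]
opening: 0.701
grip_force: 0.0
```

Call:
{"op": "drive_tool", "data": {
  "deltas": "0 0 -0.2 0;0 0 -0.25 0;0 0 -0.2 0;0 0 -0.1 0;0 0 -0.06 0;0 0 -0.03 0;0 0 0 0;0 0 0 0"
}}

```text
t: 19.52
eef_pos: [438.0, -123.6, 19.6]
tcp_rot: [3.141, -0.001, -0.069]
ft_force: [1.2, 0.2, 0.3]
opening: 0.696
grip_force: 0.0
```

Call:
{"op": "drive_tool", "data": {
  "deltas": "0 0 0 0;0 0 0 0;0 0 0 0;0 0 0 0;0 0 0 0;0 0 0 0;0 0 0 0;0 0 0 0;0 0 0 0;0 0 0 0",
  "gripper": 1
}}

```text
t: 20.35
eef_pos: [437.7, -123.5, 19.0]
tcp_rot: [3.141, -0.0, -0.069]
ft_force: [-0.5, -0.5, 0.4]
opening: 0.208
grip_force: 30.0
```

Call:
{"op": "drive_tool", "data": {
  "deltas": "0 0 0.1 0;0 0 0.2 0;0 0 0.25 0;0.2 0.04 0.15 0;0.3 0.08 0 0.02;0.3 0.08 0 0.02;0.3 0.08 0 0.02;0.3 0.08 0 0.022;0.3 0.08 0 0;0.36 0.08 0 0"
}}

```text
t: 21.18
eef_pos: [644.3, -70.8, 88.8]
tcp_rot: [-3.141, 0.001, 0.189]
ft_force: [0.5, -0.5, 0.1]
opening: 0.207
grip_force: 30.0
```

Call:
{"op": "drive_tool", "data": {
  "deltas": "0 0 -0.1 0;0 0 -0.2 0;0 0 -0.15 0;0 0 -0.05 0;0 0 -0.03 0;0 0 0 0;0 0 0 0"
}}

```text
t: 21.77
eef_pos: [643.9, -71.6, 36.6]
tcp_rot: [3.141, -0.001, 0.188]
ft_force: [1.0, -0.2, 0.5]
opening: 0.206
grip_force: 30.0
```

Call:
{"op": "drive_tool", "data": {
  "deltas": "0 0 -0.02 0;0 0 -0.01 0;0 0 -0.005 0;0 0 0 0;0 0 0 0;0 0 0 0"
}}

```text
t: 22.27
eef_pos: [643.9, -71.6, 33.0]
tcp_rot: [3.141, -0.001, 0.189]
ft_force: [-2.2, 0.1, 5.5]
opening: 0.207
grip_force: 30.0
```

Call:
{"op": "drive_tool", "data": {
  "deltas": "0 0 0 0;0 0 0 0;0 0 0 0;0 0 0 0;0 0 0 0;0 0 0 0;0 0 0 0",
  "gripper": 0.3
}}

```text
t: 22.85
eef_pos: [643.7, -71.5, 32.4]
tcp_rot: [3.142, 0.0, 0.189]
ft_force: [0.1, -0.6, 0.1]
opening: 0.64
grip_force: 0.0
```

Call:
{"op": "drive_tool", "data": {
  "deltas": "0 0 0.1 0;0 0 0.2 0;0 0 0.25 0;0 0 0.25 0;-0.2 0 0.25 0;-0.3 0 0.25 0;-0.3 0 0.25 0;-0.3 0 0.2 0;0 0 0 0;0 0 0 0"
}}

```text
t: 23.68
eef_pos: [533.4, -71.6, 209.7]
tcp_rot: [3.14, -0.003, 0.188]
ft_force: [0.3, -0.1, -0.1]
opening: 0.7
grip_force: 0.0
```

```bash
python3 - <<'E'
from seg import *
im,W=cloud("wrist"); save(im,"w3.png")
for o in seg(im,W,-3,50): print(*o)
E
```

```text
red [340, 95] 4259 [640.3, -72.4, 115.0, 59.4, 11.2, 35.1]
red [424, 256] 46 [452.8, -232.2, 9.6, 9.0, 21.3, 11.7]
blue [21, 10] 174 [656.1, 269.8, 12.8, 11.2, 164.8, 28.1]
blue [53, 75] 5243 [605.7, 258.4, 114.9, 60.9, 163.4, 35.3]
blue [605, 220] 3200 [532.4, -458.9, 206.1, 102.0, 30.2, 28.4]
green [471, 141] 3650 [621.4, -245.8, 114.0, 60.0, 2.4, 35.1]
green [80, 211] 510 [432.0, 240.5, 71.5, 10.4, 171.9, 12.1]
green [637, 275] 43 [486.5, -528.8, 14.0, 4.1, 175.5, 19.9]
yellow [208, 101] 4271 [607.2, 81.4, 115.2, 60.2, 172.2, 35.3]
yellow [609, 238] 654 [527.9, -466.9, 82.7, 34.4, 172.4, 24.3]
ivory [38, 27] 979 [643.1, 247.8, 44.7, 20.4, 163.9, 36.2]
ivory [341, 56] 339 [678.3, -64.0, 45.9, 19.6, 11.2, 35.0]
ivory [206, 61] 521 [645.1, 76.4, 45.2, 19.4, 172.5, 35.9]
ivory [493, 106] 580 [659.8, -242.1, 45.0, 18.3, 3.7, 35.8]
ivory [82, 169] 281 [490.9, 233.3, 44.3, 10.8, 172.0, 12.2]
ivory [634, 199] 208 [589.1, -470.7, 31.1, 28.0, 175.9, 24.4]
ivory [424, 238] 214 [479.0, -224.5, 46.3, 10.0, 18.3, 11.9]
ivory [57, 279] 103 [330.7, 265.9, 21.2, 8.9, 133.3, 28.4]
```

View pics/w3.png

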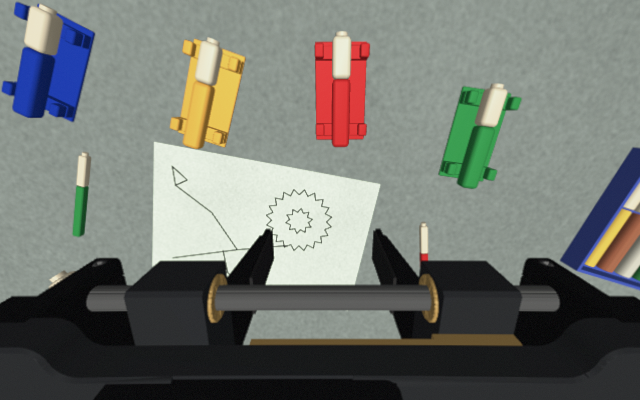

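All four markers sit on their own cradles: blue (45,70), yellow (205,95), red (341,90) and green (480,135). Their tops are level at about 35 mm, and both slim pens are where they started.

```bash
python3 -c "
from cell import env
print(env.job_done())"
```

```text
the job is handed in; nothing more can be done
None
```

All four jumbo markers are resting on the cradles of their own colours, the two slim pens were not moved, and the job was handed in at about 24 s.

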